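Look at the brooch under the ultraviolet click of the bench lamp

TASK

Check the brooch in the upper drawer under the bench lamp: pull the upper drawer of the wooden cabinet out to its stop, with the brooch riding flat in it, then turn the pointer dial on the lamp's foot clockwise past its first two clicks to the third, the ultraviolet light. The dial springs back to off as soon as it is let go, so keep hold of it and finish while still holding it at the third click. Keep the lower drawer shut and leave everything else where it is.

Things in the scene. Friction and masses are not known exactly. Their poses are not given: they have to be found in the camera images.
- cabinet: Light wooden two-drawer cabinet, fixed on the table: 260 deep (its x) x 360 wide (its y) x 130 high. Origin: centre of its underside. Its x axis points from the drawer fronts to its back, away from the robot; front face at x = -130. The upper drawer's front spans heights 67 to 118, the lower one's 12 to 63. Lamp, spool and pearl dish stand on its top.
- upper_drawer_handle (a point): Middle of the upper drawer's handle: a round steel bar 10 in diameter and 100 long, level, along the cabinet's y, its axis 40 in front of the drawer front (35 free behind the bar), about 95 above the table and 35 below the cabinet's top. It moves with the drawer; axes as the cabinet's.
- upper_drawer (a joint): How far the upper drawer is pulled out (m), towards the cabinet's -x: 0 shut, stop at 0.100; it starts between 0 and 0.012, slides with about 1.5 N of friction and stays where it is left.
- lower_drawer (a joint): How far the lower drawer is pulled out (m); starts at 0. Its handle is the same bar, 52 below the upper one.
- brooch: Pearl-white round brooch, 56 in diameter, 17 high, about 50 g, lying loose in the middle compartment (105 x 105) at the front of the upper drawer. Origin: centre of its underside, 75 above the table; z up.
- lamp: Inspection lamp fixed on the cabinet's top (place and yaw vary): white foot 120 (its x) x 170 (its y) x 24, top 154 above the table. Origin: centre of the foot's underside; x roughly away from the robot. Dark gooseneck, 15 thick, rises at x = +30, y = +62 and leans to +y to a white head, 75 wide, at x = -3, y = +135, 320 to 410 above the table. Dial axis at x = -22, y = -35.
- dial_knob: Black dial on the lamp's foot: flat skirt, 52 diameter, 8 thick, with a straight grip bar on it 50 long (its x), 14 thick (its y), 28 high. Origin: on the vertical turning axis under the skirt, 156 above the table; bar from 164 to 192. Its x axis is the white pointer line: 0.6 rad left of the lamp's x at off, 0.6 rad right at the third click. Marks of 1, 2, 3 dots on the foot show the clicks.
- dial (a joint): Dial angle (rad), growing clockwise seen from above: 0 off (start), clicks at 0.4, 0.8 and 1.2, hard stop at 1.3. The return spring pushes back with 0.08 N m at off, rising to 0.15 N m at the third click; each click tooth (near 0.2, 0.6 and 1.0) adds about 0.05 N m. Let go, it returns to off from anywhere.
- spool: Bystander: white thread spool with cream thread, 38 diameter, 44 high, standing on the cabinet's top to the right of the lamp. Origin under its centre.
- pearl_dish: Bystander: white dish with pearls, 64 diameter, 22 high, on the cabinet's top to the right of the lamp. Origin under its centre.
- snips: Bystander: black-handled thread snips, 120 long, lying flat on the table beside the cabinet.
- bead_box: Bystander: white open box of grey beads, 100 x 80 x 30, on the table.
- moon_pendant: Bystander: peach and cream crescent pendant, about 130 across, 10 thick, flat on the table.
- bead_jar: Bystander: amber glass jar with metal cap, 52 diameter, 75 high, on the table.
- tweezers: Bystander: steel tweezers, 120 long, flat on the table.

How it is judged:
By the outcome, as a careful person would: the job done as asked, in the order asked, and still so for the second after the job is handed in, while the arm keeps its last pose, push and grip.
It also fails if it takes over 51 s, if anything falls off the work surface, if the arm or the gripper's body presses on something with over 40 N, if the wrist force passes 120 N, or if a joint passes its speed limit or range.

ROBOT

A 6-joint arm with a two-finger parallel gripper is mounted at the origin on the work surface. World frame = base frame: x ahead of the robot, y to its left, z up, the work surface at z = 0. Lengths are in m, angles in rad, forces in N, time in s.
With the tool pointing down it reaches from about 0.3 to 0.875 m from the base axis. Payload 4.2 kg.
Tool frame: the origin (TCP) lies at the very end of the fingers, on their centre line; the grasp point (between the pads) lies 19 mm behind it; z points along the fingers, y is the line along which they close (so a half turn about z gives the same grasp; the last joint's range is limited). The gripper opens to 85 mm and grips with 20 to 120 N. Pads are 22 mm wide; open, the fingers measure 114 mm over their backs; the gripper's body (76 mm by 85 mm) begins 54 mm behind the grasp point. The pads swing forward as they close: fully open they stand 13 mm farther back than shut.
Start: joints at [-1.123, 0.32, 1.565, -0, 1.257, -0.02], TCP at [0.259, -0.513, 0.231] pointing down, gripper open.
Joint ranges: [-3.11, 3.11], [-0.84, 2.01], [0.21, 2.61], [-1.34, 4.49], [0.05, 2.63], [-2.56, 2.56]. Speed limits (rad/s): [2.57, 2.57, 3.14, 3.14, 3.14, 3.14].

INTERFACE

Orientations are given as [roll, pitch, yaw] about the fixed x, y, z axes, in that order (R = Rz(yaw) Ry(pitch) Rx(roll)).
In Python, from cell import manip gives the robot as it stands. Calls block until the motion is done:
- manip.reach(position, orientation): joint-space move of the TCP to a pose.
- manip.move_l(position, orientation=None, vel=0.15, max_force=None): straight line of the TCP; orientation=None keeps the orientation; vel is the mean speed in m/s. With max_force (N) it stops when the force on the tool has changed by that much, and returns True; else False.
- manip.movej(angles): joint-space move.
- manip.command_gripper(opening): finger opening in m; the grip force is fixed at half the most; returns when the fingers have stopped.
- manip.dwell(seconds).
- manip.inverse_kinematics(position, orientation): joint angles nearest the present ones, or None.
- manip.read_camera(name): name is "side" or "top"; returns (picture, depth): 420x560x3 uint8, red, green, blue; 420x560 float32, m along the optical axis (not along the pixel's ray), 0 where there is no reading.
- manip.camera_model(name): a dict with "K" (3x3 intrinsics, pixels), "origin" and "orientation" of the camera in the world. Camera axes: x right, y down, z forward; pixel columns grow to the right and rows downward; lengths in m; the calibration is good to about 2 mm. A picture is of the moment at which its call begins. camera_model takes no time and is no camera call.
A pose or a line that the arm cannot do raises manip.IKError and nothing moves.
- manip.hand_in(): hands the job in; it is judged then, once.
Readings, each from a call of its own:
- manip.read_time_s(): time.
- manip.read_joint_pos(): joint angles.
- manip.read_joint_velocities(): joint speeds.
- manip.read_joint_efforts(): joint torques, N m.
- manip.read_eef_pos(): TCP position.
- manip.read_ee_rot(): TCP orientation.
- manip.read_contact_force(): force on the tool from outside, world axes, zero at the start.
- manip.read_wrist_torque(): the same for the moment, N m.
- manip.read_width(): finger opening in m.
- manip.read_grasp_force(): force on a finger pad.
Only numpy, scipy, OpenCV 4.12 (cv2) and the standard library are available. Lean on these libraries where they do the work, as an engineer would, in place of code of your own. Each camera call takes 0.05 s, during which the arm holds its last target. There are 200 camera calls.

## Working session

There is one attempt and no reset: what is moved stays moved. The work goes in short steps, each a Python script; the robot and the scene stay as the last script left them, time stands still between calls to the robot, and variables do not carry over. Pictures are saved under pics/ and viewed, at most 10 in all, crops included, and the job is handed in when it is done.

```bash
mkdir -p pics; ls
cat > h.py <<'E'
import numpy as np, cv2
from cell import manip
from scipy.spatial.transform import Rotation as R
def cam(n):
    m=manip.camera_model(n); K=np.array(m["K"]); o=np.array(m["origin"]); q=np.array(m["orientation"])
    Rm=q if q.shape==(3,3) else R.from_euler('xyz',q).as_matrix() if q.size==3 else R.from_quat(q).as_matrix()
    return K,o,Rm
def plane(n,u,v,z):
    K,o,Rm=cam(n); d=Rm@np.linalg.solve(K,[u,v,1]); return o+d*(z-o[2])/d[2]
def cloud(n,dep):
    K,o,Rm=cam(n); v,u=np.indices(dep.shape)
    p=np.stack([(u-K[0,2])/K[0,0]*dep,(v-K[1,2])/K[1,1]*dep,dep],-1); return p@Rm.T+o
E
python3 - <<'E'
from h import *
for n in("side","top"):
    p,d=manip.read_camera(n); np.savez(f"pics/{n}0.npz",p=p,d=d)
    cv2.imwrite(f"pics/{n}0.png",cv2.cvtColor(p,cv2.COLOR_RGB2BGR)); print(n,manip.camera_model(n))
E
```

```text
pics
side {'K': array([[491.55613985,   0.        , 278.21017544],
       [  0.        , 491.55613985, 210.96688667],
       [  0.        ,   0.        ,   1.        ]]), 'origin': array([1.19166144, 0.49680119, 1.00308813]), 'orientation': array([-2.40506781, -0.0072064 ,  2.21660194])}
top {'K': array([[542.32955274,   0.        , 279.04650989],
       [  0.        , 542.32955274, 212.45177411],
       [  0.        ,   0.        ,   1.        ]]), 'origin': array([0.36475752, 0.02474382, 1.39369381]), 'orientation': array([-2.97284903, -0.00509088, -1.59962309])}
```

View pics/top0.png

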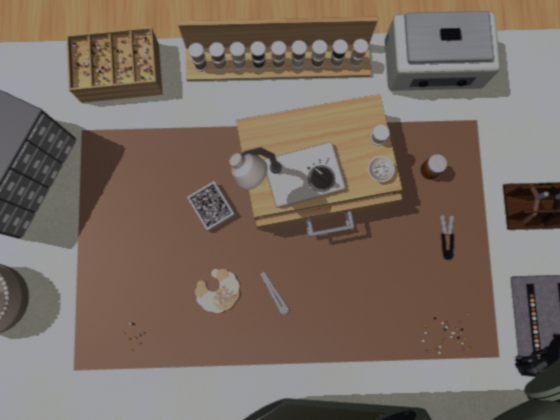

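View pics/side0.png

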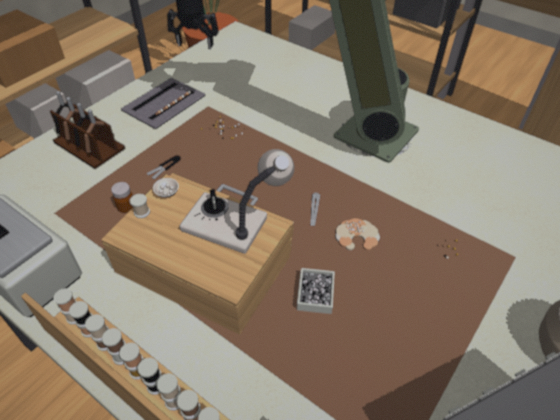

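The top view shows the cabinet (237..400, 97..224) with the handle at about (331,225). The lamp foot is at about (305,175) and the dial at (321,177). The dish is at (381,169) and the spool at (380,134). Next I'll measure poses from depth and colour.

Run:
```python
from h import *
f=np.load("pics/top0.npz");p,d=f['p'],f['d'];P=cloud("top",d)
roi=np.zeros(d.shape,bool);roi[85:245,225:410]=1
def rect(m,nm):
    q=P[m][:,:2].astype(np.float32); 
    (c,s,a)=cv2.minAreaRect(q*1000); print(nm,m.sum(),np.round(c,1),np.round(s,1),round(a,2),'medz',np.median(P[m][:,2]))
z=P[...,2]
def big(m):
    m=cv2.morphologyEx(m.astype(np.uint8),cv2.MORPH_OPEN,np.ones((3,3)))
    n,l,s,c=cv2.connectedComponentsWithStats(m); return l==1+np.argmax(s[1:,4])
rect(big(roi&(z>.122)&(z<.2)),'cab top+')
rect(big(roi&(z>.146)&(z<.159)),'foot')
hsv=cv2.cvtColor(p,cv2.COLOR_RGB2HSV)
r2=np.zeros(d.shape,bool);r2[155:200,295:345]=1
k=big(r2&(z>.159)&(z<.2)); rect(k,'knob depth')
k=big(r2&(z>.18)&(z<.2)); rect(k,'bar depth')
r3=np.zeros(d.shape,bool);r3[205:245,295:365]=1
k=big(r3&(z>.085)&(z<.105));rect(k,'handle'); 
for nm,(a,b,c,e) in {'spool':(120,150,365,395),'dish':(155,185,365,400)}.items():
    r=np.zeros(d.shape,bool);r[a:b,c:e]=1; rect(big(r&(z>.14)),nm)
c=p[85:245,225:410]; cv2.imwrite("pics/crop.png",cv2.cvtColor(cv2.resize(c,None,fx=4.2,fy=3.7,interpolation=cv2.INTER_CUBIC)[:600],cv2.COLOR_RGB2BGR))
```

```text
cab top+ 13764 [721.3 -86.7] [247.9 360.8] 9.01 medz 0.13171428905864446
foot 2828 [667.4 -50.4] [120.9 170.4] 13.76 medz 0.15394363976636327
knob depth 372 [654.8 -90. ] [49.7 49.4] 67.08 medz 0.16788243852592422
bar depth 148 [654.1 -89.1] [50.2 15. ] 49.39 medz 0.19157964635637037
handle 293 [ 553.9 -113.4] [ 43.5 110.5] 6.44 medz 0.09832320804825367
spool 246 [ 564.4 -116.7] [ 36.7 488. ] 58.99 medz 0.17363451519460382
dish 382 [ 523.4 -124.7] [ 60.9 431.6] 54.73 medz 0.14769227832079257
```

View pics/crop.png

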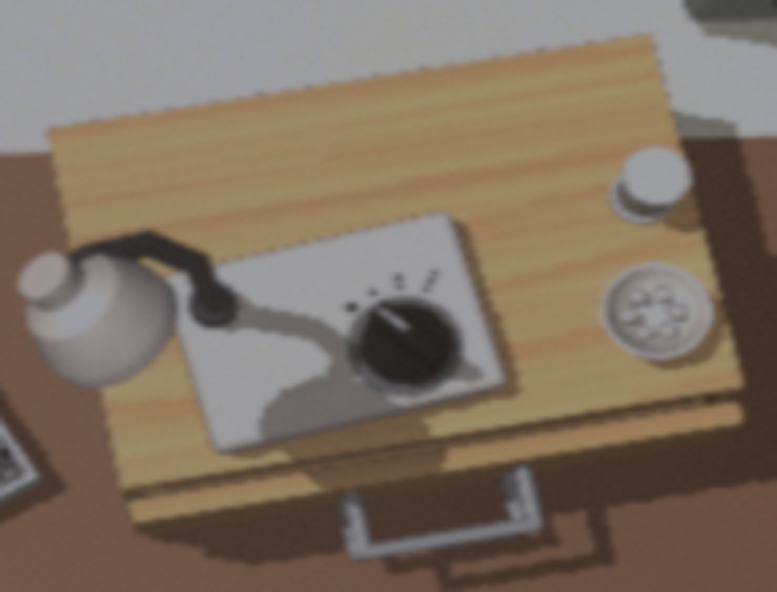

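The depth fits agree with the given geometry. Cabinet yaw is 9.0°. The handle is at (0.537, -0.116). Lamp yaw is 13.8°, and the dial is at (0.654, -0.0895) with its bar at about 48.5°. Now I'll grip the handle.

```bash
cat >> h.py <<'E'
rad=np.deg2rad
H=np.array([.5374,-.116,.095]); CX=np.array([np.cos(rad(9.01)),np.sin(rad(9.01)),0])
D=np.array([.6544,-.0895]); B0=rad(13.76)+.6
def down(y): return [np.pi,0,y]
E
python3 - <<'E'
from h import *
print(manip.read_ee_rot(),manip.read_time_s())
for y in (99,-81):print(y,manip.inverse_kinematics([*H[:2],.076],down(rad(y))))
for y in (B0,B0-1.25,B0+np.pi,B0+np.pi-1.25):print(y,manip.inverse_kinematics([*D,.167],down(y)))
y=rad(99.01) if abs((manip.inverse_kinematics([*H[:2],.076],down(rad(99.01))) or [9]*6)[5])<2.4 else rad(-80.99)
q2=manip.inverse_kinematics([*H[:2],.076],down(rad(-80.99)))
q1=manip.inverse_kinematics([*H[:2],.076],down(rad(99.01)))
y=min([(abs(q[5]),a) for q,a in((q1,rad(99.01)),(q2,rad(-80.99))) if q is not None])[1]
manip.command_gripper(.034)
manip.reach([*H[:2],.18],down(y))
print(manip.read_time_s(),manip.read_eef_pos(),manip.read_ee_rot())
hit=manip.move_l([*H[:2],.076],vel=.06,max_force=8)
print(hit,manip.read_time_s(),manip.read_eef_pos(),manip.read_contact_force())
p,d=manip.read_camera("top");cv2.imwrite("pics/t1.png",cv2.cvtColor(cv2.resize(p[150:260,250:410],None,fx=4,fy=4),cv2.COLOR_RGB2BGR))
E
```

```text
[-3.13995549e+00 -3.41650228e-05  4.67808470e-01] 0.1
99 [-2.33511489e-01  4.25441878e-01  1.83592220e+00 -4.44089210e-16
  8.80228574e-01 -3.90591122e-01]
-81 None
0.8401573050744198 [-1.53335350e-01  4.95432969e-01  1.44893634e+00 -4.44089210e-16
  1.19722334e+00  5.77303672e-01]
-0.40984269492558023 [-1.53335350e-01  4.95432969e-01  1.44893634e+00 -4.44089210e-16
  1.19722334e+00  1.82730367e+00]
3.9817499586642127 None
2.7317499586642127 [-0.15333535  0.49543297  1.44893634  0.          1.19722334 -1.31428898]Traceback (most recent call last):
  File "<stdin>", line 5, in <module>
ValueError: The truth value of an array with more than one element is ambiguous. Use a.any() or a.all()
```

Run:
```python
from h import *
print(manip.read_width())
```

```text
0.08519489901766576
```

Only yaw +99° is reachable for the handle. For the dial, yaw B0 → B0-1.25 works.

Run:
```python
from h import *
y=rad(99.01)
manip.command_gripper(.034)
manip.reach([*H[:2],.18],down(y))
print(manip.read_time_s(),manip.read_eef_pos(),manip.read_ee_rot(),manip.read_width())
hit=manip.move_l([*H[:2],.076],vel=.06,max_force=8)
print(hit,manip.read_time_s(),manip.read_eef_pos(),manip.read_contact_force())
p,d=manip.read_camera("side");cv2.imwrite("pics/t1.png",cv2.cvtColor(cv2.resize(p[130:270,130:330],None,fx=4,fy=4),cv2.COLOR_RGB2BGR))
```

```text
2.425 [ 0.53733731 -0.11690257  0.18015328] [3.14141593e+00 5.01637379e-04 1.72675428e+00] 0.03417908904385442
False 4.3083 [ 0.53762022 -0.11605044  0.07632535] [-0.45813405  1.18122595 -0.47190893]
```

View pics/t1.png

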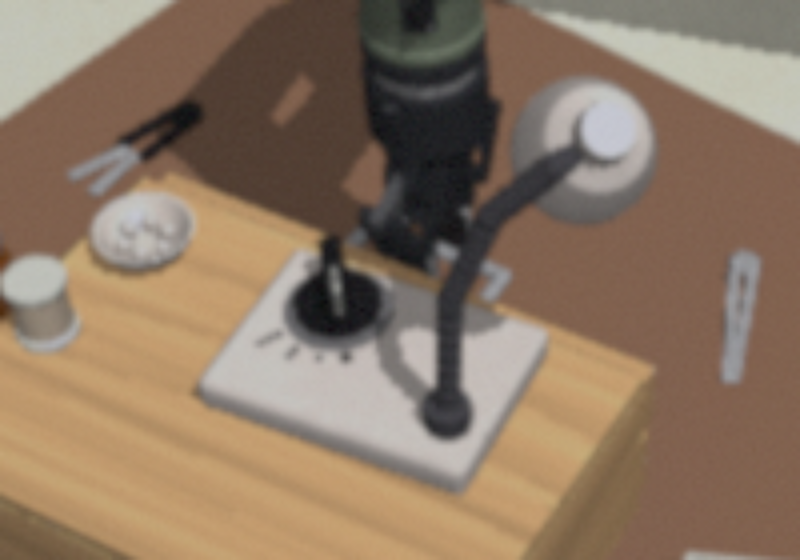

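The gripper is straddling the handle bar (visible at about (490,275) in the crop), and nothing was touched on the way in. Next: close and pull.

Run:
```python
from h import *
manip.command_gripper(0.0)
print(manip.read_width(),manip.read_grasp_force(),manip.read_contact_force())
p0=np.array(manip.read_eef_pos())
hit=manip.move_l(p0-.118*CX,vel=.05,max_force=15)
p1=np.array(manip.read_eef_pos());print(hit,(p0-p1)@CX,p1,manip.read_contact_force(),manip.read_time_s())
```

```text
0.007981035436917873 58.46036911010742 [0.83070026 0.21785044 1.90500555]
True 0.0923937632649979 [ 0.44647217 -0.13060865  0.07633531] [ 0.67882862  0.75361602 -0.07862936] 6.3833
```

Run:
```python
from h import *
p0=np.array(manip.read_eef_pos())
hit=manip.move_l(p0-.02*CX,vel=.03,max_force=12)
p1=np.array(manip.read_eef_pos());print(hit,(p0-p1)@CX,manip.read_contact_force(),manip.read_width())
manip.command_gripper(.036)
print(manip.read_contact_force(),manip.read_eef_pos())
manip.move_l([*p1[:2],.2],vel=.12,max_force=8)
manip.command_gripper(.05)
manip.reach([D[0],D[1],.27],down(B0))
print(manip.read_time_s(),manip.read_eef_pos())
for n in("top","side"):
    p,d=manip.read_camera(n);np.savez(f"pics/{n}2.npz",p=p,d=d)
    c=p[85:285,225:425] if n=="top" else p[100:300,100:300]
    cv2.imwrite(f"pics/{n}2.png",cv2.cvtColor(cv2.resize(c,None,fx=3,fy=3),cv2.COLOR_RGB2BGR))
```

```text
True -8.351579160899772e-05 [0.56094208 0.41460574 1.8770153 ] 0.007865966556936223
[ 0.40408607  0.14657818 -0.34696427] [ 0.4470241  -0.13061825  0.07643513]
9.5167 [ 0.65365424 -0.08966764  0.26944669]
```

View pics/top2.png

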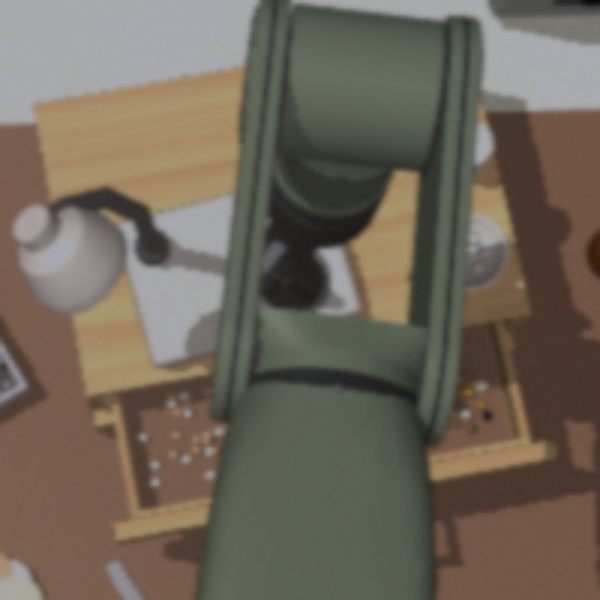

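View pics/side2.png

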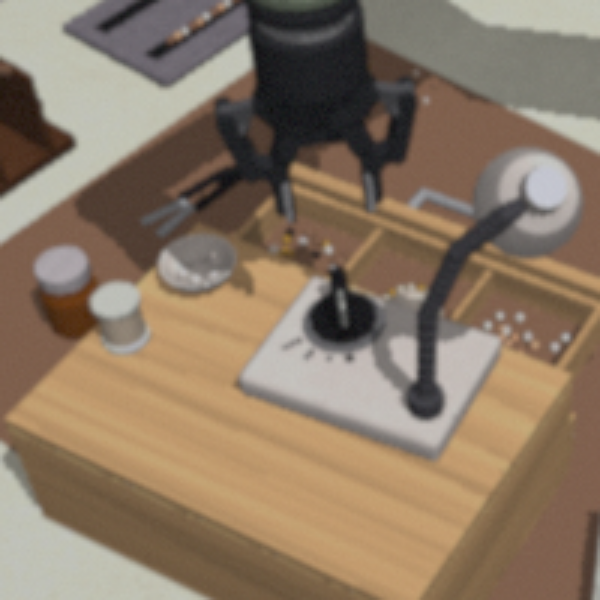

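The drawer is out, and the brooch shows flat at about (405,290) in the side crop, partly behind the lamp. Dish and spool haven't moved. I'll check the drawer travel from depth, then grip the dial.

Run:
```python
from h import *
CY=np.array([-CX[1],CX[0],0])
f0=np.load("pics/top0.npz");f2=np.load("pics/top2.npz")
for f in(f0,f2):
    P=cloud("top",f['d']);a=P@CX;b=P@CY;z=P[...,2]
    m=(z>.108)&(z<.123)&(b>-.198+.10)&(b<-.198+.165)&(a>.36)&(a<.62)
    t=(z>.126)&(z<.136)&(b>-.198+.10)&(b<-.198+.165)&(a<.9)
    print('front',np.percentile(a[m],[3,50]),'back',np.percentile(a[t],99),m.sum())
hit=manip.move_l([*D,.167],vel=.07,max_force=8)
print(hit,manip.read_eef_pos(),manip.read_contact_force(),manip.read_time_s())
if not hit:
    manip.command_gripper(0.)
    print(manip.read_width(),manip.read_grasp_force(),manip.read_contact_force(),manip.read_wrist_torque(),manip.read_joint_pos())
```

```text
front [0.55402475 0.56139104] back 0.8182969017437506 195
front [0.460495   0.46881609] back 0.81844349945803 196
False [ 0.65466541 -0.08955289  0.16754933] [ 0.71732125 -0.13760521 -0.0737929 ] 11.2417
0.012777882829790007 61.14312529563904 [ 1.00862932 -0.7938787   0.60546191] [-0.08693077 -0.02421754 -0.09301377] [-1.53466149e-01  4.95093132e-01  1.44835088e+00 -2.34616772e-04
  1.19712878e+00  5.77339059e-01]
```

The front moved 93 mm and now sits about 358 mm ahead of the back edge, so the drawer is at its stop. The dial bar is gripped, so I'll turn it clockwise.

Run:
```python
from h import *
print(manip.read_time_s())
for a in (.25,.5,.75,1.0,1.13,1.23):
    manip.move_l([*D,.167],down(B0-a)); print(a,manip.read_time_s(),np.round(manip.read_contact_force(),1),np.round(manip.read_wrist_torque(),3),round(manip.read_ee_rot()[2]-B0,3),round(manip.read_width(),4))
for n in("top","side"):
    p,d=manip.read_camera(n);np.savez(f"pics/{n}3.npz",p=p,d=d)
c=[cv2.resize(x,(400,400)) for x in (np.load("pics/top3.npz")['p'][150:210,290:350],np.load("pics/side3.npz")['p'][160:260,160:260])]
cv2.imwrite("pics/b3.png",cv2.cvtColor(np.hstack(c),cv2.COLOR_RGB2BGR))
```

```text
11.6583
0.25 12.0583 [ 0.8 -1.1  2.4] [-0.173 -0.071  0.067] -0.248 0.0133
0.5 12.4583 [ 1.1 -3.   2.9] [-0.358 -0.192  0.11 ] -0.497 0.0129
0.75 12.8583 [ 2.  -4.4  3.2] [-0.622 -0.349  0.121] -0.746 0.0127
1.0 13.2583 [ 2.1 -4.4  3.7] [-0.747 -0.292  0.161] -0.996 0.0129
1.13 13.5417 [ 1.6 -5.6  3.5] [-0.74  -0.367  0.098] -1.126 0.013
1.23 13.7917 [ 2.3 -5.2  3.4] [-0.844 -0.296  0.176] -1.226 0.0134
```

View pics/b3.png

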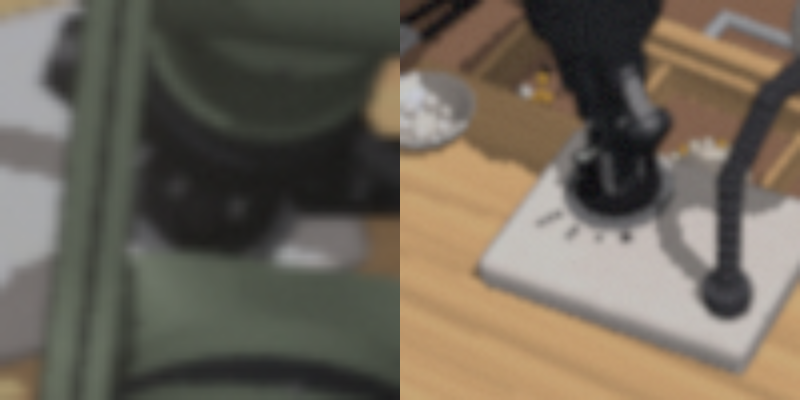

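The dial was turned 1.226 rad in a firm grip, and the wrist torque rose and fell over the teeth as expected. Before handing in, I'll check that it holds and that the brooch and other objects are undisturbed.

Run:
```python
from h import *
manip.dwell(.8)
print(manip.read_ee_rot()[2]-B0,manip.read_width(),manip.read_grasp_force(),manip.read_wrist_torque(),manip.read_time_s())
p,d=manip.read_camera("side")
cv2.imwrite("pics/s4.png",cv2.cvtColor(cv2.resize(p[150:250,130:290],None,fx=5,fy=5,interpolation=cv2.INTER_CUBIC),cv2.COLOR_RGB2BGR))
```

```text
-1.225830214157338 0.012773764016696174 61.403911113739014 [-0.76875701 -0.36016987  0.15889488] 14.6917
```

View pics/s4.png

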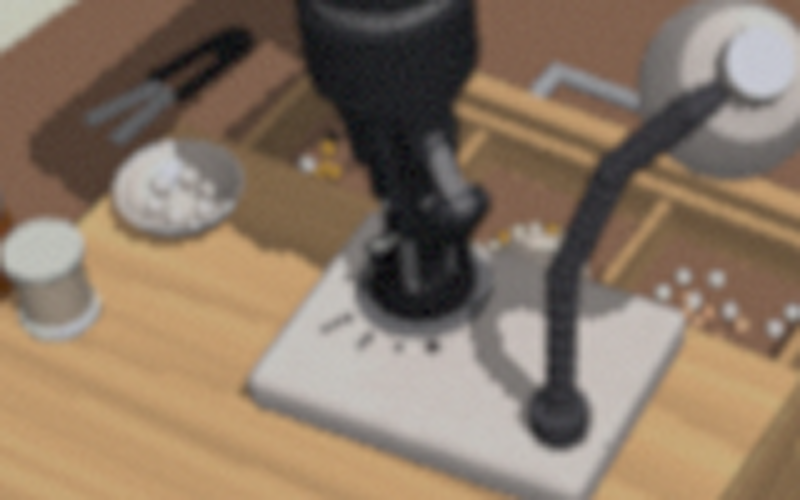

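The view shows the gripper still holding the dial at about (415,265). The brooch is flat at about (520,240), and the dish, spool and snips are in place. The pad width is unchanged at 12.8 mm, so the bar hasn't slipped in the grip.

```bash
python3 -c "
from cell import manip
print(manip.hand_in())"
```

```text
the job is handed in; nothing more can be done
None
```

The job is handed in at about 15 s: the upper drawer is out at its stop with the brooch flat in it, and the gripper holds the dial at the third click (turned about 1.23 rad, judged from grip angle and torque as the pointer was hidden).

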